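Reset the airbrush valve: shut to the stop, back two turns, hold

ROBOT

A 7-joint arm with a two-finger parallel gripper is mounted at the origin on the work surface. World frame = base frame: x ahead of the robot, y to its left, z up, the work surface at z = 0. Lengths are in m, angles in rad, forces in N, time in s.
With the tool pointing down it reaches from about 0.4 to 0.85 m from the base axis. Payload 4.5 kg.
Tool frame: the origin (TCP) lies at the very end of the fingers, on their centre line; the grasp point (between the pads) lies 19 mm behind it (tcp_to_grasp is the z of the grasp point in the tool frame, in m); z points along the fingers, y is the line along which they close (so a half turn about z gives the same grasp; the last joint's range is limited). The gripper opens to 88 mm and grips with 3 to 60 N. Pads are 18 mm wide; open, the fingers measure 123 mm over their backs; the gripper's body (75 mm by 187 mm) begins 45 mm behind the grasp point.
Start: joints at [-1.291, 0.689, -0.195, 1.565, 0.157, 0.902, -0.215], TCP at [0.152, 0.606, 0.239] pointing down, gripper open.
Joint ranges: [-3.01, 3.01], [-0.46, 2.08], [-1.47, 1.51], [0.13, 2.56], [-1, 4.14], [0.04, 2.09], [-2.66, 2.66]. Speed limits (rad/s): [2.57, 2.57, 3.14, 3.14, 3.14, 3.14, 3.14].

INTERFACE

Orientations are given as a unit quaternion [x, y, z, w].
In Python, from plant import * gives the robot as it stands. The module is installed in compiled form; this text tells all that it offers.
- The arm moves only by the shell command python3 -m jog 'ROWS' [OPENING] [FORCE]. ROWS is JSON, a list that holds one entry, the list of rows, each a list of 6 numbers: the shift along the tool's x, y, z in m, then the turn, a rotation vector about the tool's x, y, z in rad. In form: [[[dx, dy, dz, ax, ay, az], ...]]. A call has 1 to 12 rows; each row shifts and turns the commanded pose from where the row before left it, along the tool's axes as they then stand; what a row does not reach is not made up. A row lasts 1/8 s, in which the tool goes at most 62.5 mm and 10.7 degrees, less where a joint would pass 70% of its speed; a pose out of reach is approached as far as the arm can. A call with a gripper value outside its range is refused whole. OPENING is the finger opening in m, from 0 to 0.0881, set as the call begins (- or left out, the last holds). The fingers move at their own pace and stop on an object; FORCE is the grip in N (left out, the last holds). Time passes only in rows, so rows that do not move let the fingers close. It gives the time, the measured TCP pose, the force, the opening and the grip force at its end, in the units of the state.
- get_state(): the state, without advancing time (a new reading comes with each control period).
- snapshot(name): name is "scene" or "top" or "wrist"; returns a dict with "frame" (400x640x3 uint8, red, green, blue), "mtx" (3x3 intrinsics, pixels), "xyz" and "orientation" of the camera in the world; the wrist camera has in their place "mount" (4x4, takes a point from camera to tool coordinates, whose origin is the TCP and whose axes are the flange's). Camera axes: x right, y down, z forward; pixel columns grow to the right and rows downward; lengths in m; the calibration is good to about 2 mm. A picture is of the moment at which its call begins: read the wrist's pose just before it. There is no depth.
- finish_job(): hands the job in; it is judged then, once.
The state is a dict: "clock": time; "q": joint angles; "qd": joint speeds; "joint_torque": joint torques, N m; "tool_pos": TCP position; "eef_rot": TCP orientation; "contact_force": force on the tool from outside, world axes, zero at the start; "moment": the same for the moment, N m; "opening": opening from 0.0 (shut) to 1.0 (fully open); "finger_force": force on a finger pad.
Only numpy, scipy, OpenCV 4.12 (cv2) and the standard library are available. Lean on these libraries where they do the work, as an engineer would, in place of code of your own. Each camera call takes 0.05 s, during which the arm holds its last target. There are 200 camera calls.

TASK

Set the air valve with the red wheel: by its upright knob, crank the wheel clockwise (seen from above) until it is fully shut against its stop, then back it off anticlockwise exactly two full turns. Finish there with the knob still held between the fingers and the wheel at rest; do not let go. Leave the valve with the blue wheel and everything else on the table alone.

Things in the scene. Friction and masses are not known exactly. Their poses are not given: they have to be found in the camera images.
- red_valve: the valve to set, with a red wheel: steel flange 156 mm across lying on the table, brass body and a handwheel 112 mm across on top, turning about the vertical axis. Origin: on the wheel's axis at table height. Its x axis points the way the knob stands when the valve is fully shut, marked by a short black bar on the flange; a brass outlet pokes out along its y axis, below the wheel
- red_knob: the crank knob of the red wheel: upright black grip, 22 mm across and 50 mm tall, standing near the wheel's rim 50 mm from the wheel's axis; origin at its centre, half-way up, 125 mm above the table. It spins freely about its own vertical axis, so it can be held while the wheel is cranked round by it without turning the gripper. Its lower end is 100 mm above the table, 6 mm above the rim; nothing on the valve stands higher but the knob
- red_wheel (a joint): turn of the red wheel in rad: 0 fully shut against its stop, growing as the wheel is turned anticlockwise seen from above (opening); it starts between a quarter and three quarters of a turn open, and its open stop is at 18. The knob's direction from the axis is the valve's x axis turned anticlockwise by this angle. Stiffness: about 2 to 4 N at the knob, and it stays where it is left
- blue_valve: another valve, with a blue wheel, to be left alone; red and blue may stand either side: steel flange 156 mm across lying on the table, brass body and a handwheel 112 mm across on top, turning about the vertical axis. Origin: on the wheel's axis at table height. Its x axis points the way the knob stands when the valve is fully shut, marked by a short black bar on the flange; a brass outlet pokes out along its y axis, below the wheel
- blue_knob: the crank knob of the blue wheel, alike in shape: black, 22 mm across, 50 mm tall, origin at its centre 125 mm above the table
- tape: blue tape dispenser, 190 x 75 x 112 mm, origin at the centre of its underside; bystander
- doll: round red papier-mache doll, 92 mm across and 92 mm tall, origin under its centre; bystander
- dish: white china dish, 90 mm across and 30 mm tall, origin under its centre; bystander
- ink: black ink bottle, 52 mm across and 100 mm tall, origin under its centre; bystander
- paint_jar: yellow paint jar with a white cap, 60 mm across and 65 mm tall, origin under its centre; bystander
- ruler: flat wooden ruler, 300 x 30 x 6 mm, lying along its x axis, origin under its centre; bystander
Not all that is in view belongs to the job. Leave any pink look-alike of the red_valve alone.

How it is judged:
By the outcome, as a careful person would: the job done as asked, in the order asked, and still so for the second after the job is handed in, while the arm keeps its last pose, push and grip.
It also fails if it takes over 69 s, if anything falls off the work surface, if the arm or the gripper's body presses on something with over 40 N, if the wrist force passes 120 N, or if a joint passes its speed limit or range.

## Working session

There is one attempt and no reset: what is moved stays moved. The work goes in short steps, Python scripts to look and compute and a shell command to move; the robot and the scene stay as the last step left them, time stands still between calls to the robot, and variables do not carry over. Pictures are saved under pics/ and viewed, at most 10 in all, crops included, and the job is handed in when it is done.

```bash
mkdir -p pics; python3 - <<'E'
from plant import *
import cv2
s=get_state();print({k:s[k] for k in('clock','tool_pos','eef_rot','opening','contact_force')})
for n in('scene','top'):
    d=snapshot(n);cv2.imwrite(f'pics/{n}1.png',d['frame'][...,::-1]);print(n,d['mtx'],d['xyz'],d['orientation'])
E
```

```text
{'clock': 0.0, 'tool_pos': array([0.1519584 , 0.60559617, 0.23790932]), 'eef_rot': array([ 1.22525004e-01,  9.92465012e-01, -9.06183548e-04, -5.58309973e-05]), 'opening': 1.0008203289483422, 'contact_force': array([ 1.1680058 , -0.36871731, -0.73779062])}
scene [[390.41450356   0.         324.25922198]
 [  0.         390.41450356 189.32985352]
 [  0.           0.           1.        ]] [1.37524792 0.03075028 1.20397457] [ 0.65304271  0.67892416 -0.24331586 -0.23107271]
top [[413.69621765   0.         319.18584342]
 [  0.         413.69621765 203.68200711]
 [  0.           0.           1.        ]] [ 0.35620827 -0.02683927  1.30377538] [-0.69471729  0.7164826  -0.03867546  0.05024708]
```

View pics/scene1.png

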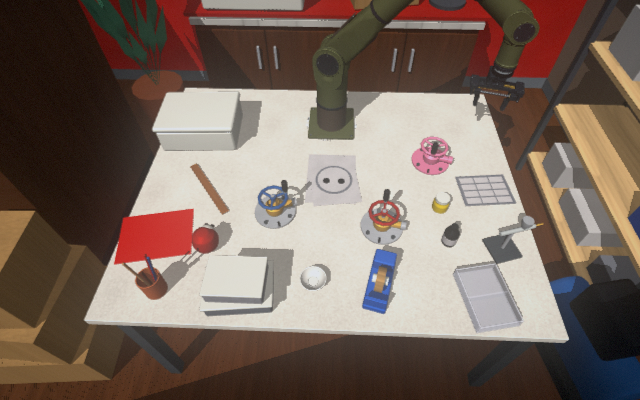

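View pics/top1.png

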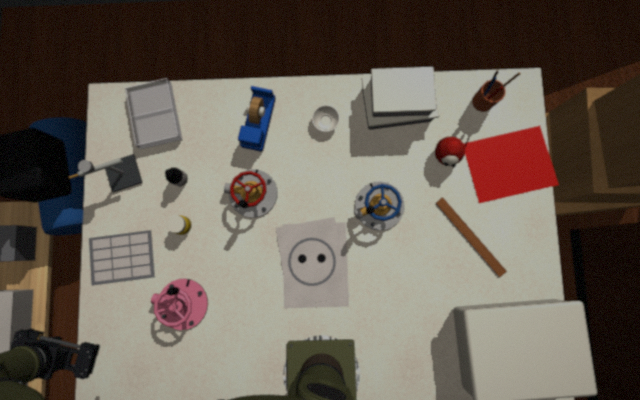

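Candidates for the red valve:
- Red wheel, top (248,190) / scene (383,213).
- Pink look-alike, top (180,303).
- Blue valve, top (380,203).
- Red doll, top (450,150), and red paper, top (510,165).

I choose the red wheel at top (248,190) and check it in close crops.

```bash
cat > h.py <<'E'
import numpy as np,cv2
from scipy.spatial.transform import Rotation as R
def cam(d,st=None):
    if 'mount' in d:
        T=np.eye(4);T[:3,:3]=R.from_quat(st['eef_rot']).as_matrix();T[:3,3]=st['tool_pos'];T=T@np.array(d['mount']);return T[:3,:3],T[:3,3]
    return R.from_quat(d['orientation']).as_matrix(),np.array(d['xyz'])
def ray(d,uv,z,st=None):
    Rm,p=cam(d,st);v=Rm@np.linalg.inv(d['mtx'])@np.array([uv[0],uv[1],1.]);return p+v*(z-p[2])/v[2]
def proj(d,X,st=None):
    Rm,p=cam(d,st);c=np.array(d['mtx'])@(Rm.T@(np.array(X)-p));return c[:2]/c[2]
E
python3 - <<'E'
from plant import *
from h import *
ims=[]
for n,(u,v) in(('top',(248,190)),('scene',(383,213))):
    d=snapshot(n);f=d['frame'];u0,v0=u-40,v-45
    hsv=cv2.cvtColor(f,cv2.COLOR_RGB2HSV);m=((hsv[...,0]<6)|(hsv[...,0]>174))&(hsv[...,1]>150)&(hsv[...,2]>60)
    c=np.zeros_like(m);c[v0:v0+90,u0:u0+80]=1;m&=c
    ys,xs=np.nonzero(m);print(n,len(xs),xs.min(),xs.max(),ys.min(),ys.max())
    h=cv2.convexHull(np.c_[xs,ys].astype(np.float32));e=cv2.fitEllipse(h);print(e)
    for z in(.085,.09):print(z,ray(d,e[0],z), ray(d,(e[0][0]+e[1][0]/2,e[0][1]),z))
    ims.append(cv2.resize(f[v0:v0+90,u0:u0+80,::-1],None,fx=5,fy=5,interpolation=cv2.INTER_CUBIC))
cv2.imwrite('pics/c1.png',np.hstack(ims))
E
```

```text
top 297 230 265 172 206
((247.6595458984375, 188.85067749023438), (33.82077407836914, 35.68610763549805), 50.00176239013672)
0.085 [0.56227256 0.20352442 0.085     ] [0.560615   0.15280577 0.085     ]
0.09 [0.56142719 0.20257936 0.09      ] [0.55977643 0.15206878 0.09      ]
scene 41 374 393 201 224
((383.93035888671875, 212.65672302246094), (21.065967559814453, 24.94396209716797), 11.131685256958008)
0.085 [0.56140281 0.2039127  0.085     ] [0.56001641 0.24097788 0.085     ]
0.09 [0.56503938 0.20313894 0.09      ] [0.56365917 0.24003851 0.09      ]
```

View pics/c1.png

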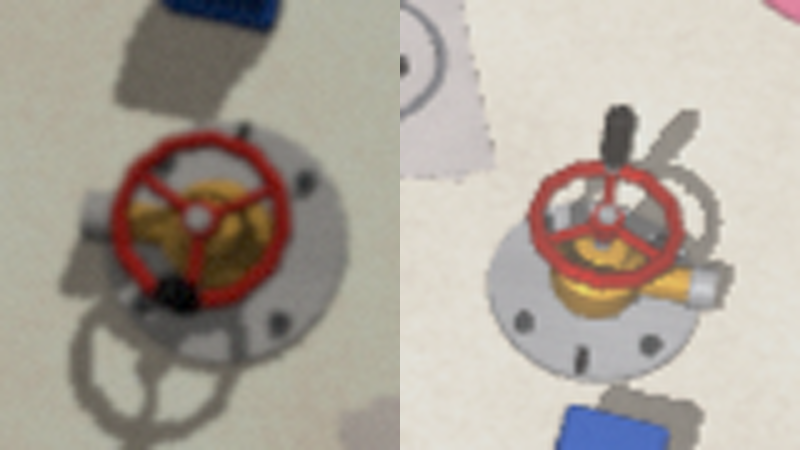

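The crops confirm the choice: a red-rimmed wheel with a black knob at top pixel (243.6,203.6), on the robot side. The black shut bar is at top (256.6,171) and scene (379.4,240), on the far side, and the brass outlet points to +y.

```bash
python3 - <<'E'
from plant import *
from h import *
t=snapshot('top');s=snapshot('scene');st=get_state()
print('bar',ray(t,(256.6,171),.012),ray(s,(379.4,240),.012))
print('flange c top',ray(t,(208+46.5*1,145+49),.01))
f=lambda u,v:((u-400)/5+343,v/5+168)
for z,p in((.1,(617,165)),(.125,(618,138)),(.15,(619,110))):print('knob scene',z,ray(s,f(*p),z))
for z in(.125,.15):print('knob top',z,ray(t,(243.6,203.6),z))
print('hub',ray(t,(208+200/5,145+218/5),.095),ray(s,f(606,215),.095))
for n,z in(('tape',.1),):pass
E
```

```text
bar [0.63132609 0.18827494 0.012     ] [0.62906617 0.19236689 0.012     ]
flange c top [0.55770374 0.19607797 0.01      ]
knob scene 0.1 [0.52077524 0.21324024 0.1       ]
knob scene 0.125 [0.51609496 0.21125085 0.125     ]
knob scene 0.15 [0.51110157 0.20926376 0.15      ]
knob top 0.125 [0.51283809 0.208041   0.125     ]
knob top 0.15 [0.50951622 0.20305955 0.15      ]
hub [0.56130238 0.20061473 0.095     ] [0.56147543 0.20371039 0.095     ]
```

Axis ≈ (0.561,0.202), and the bar direction is about −10°. The knob is at ≈ (0.514,0.209), about 170°, so the wheel is roughly half a turn open. Now I move above the knob.

```bash
python3 -m jog '[[[-0.037,-0.025,0,0,0,0],[-0.037,-0.025,0,0,0,0],[-0.037,-0.025,0,0,0,0],[-0.037,-0.025,0,0,0,0],[-0.037,-0.025,0,0,0,0],[-0.037,-0.025,0,0,0,0],[-0.037,-0.025,0,0,0,0],[-0.037,-0.025,0,0,0,0],[-0.037,-0.025,0,0,0,0],[-0.037,-0.025,0,0,0,0],[-0.037,-0.025,0,0,0,0],[-0.037,-0.022,0,0,0,0]]]' 0.088 30
python3 - <<'E'
from plant import *
from h import *
snapshot('wrist')
st=get_state();d=snapshot('wrist');print(st['clock'],st['tool_pos'],st['eef_rot'],st['q'])
print('expected knob px',proj(d,(.513,.209,.15),st),'axis',proj(d,(.561,.202,.092),st))
cv2.imwrite('pics/w1.png',d['frame'][...,::-1])
E
```

```text
clock: 1.8
tool_pos: [0.5114, 0.2088, 0.2388]
eef_rot: [0.123, 0.992, 0.0, 0.0]
contact_force: [-0.4, 0.7, 0.1]
opening: 1.004
finger_force: 0.0
1.85 [0.51638803 0.20243426 0.23860408] [ 0.12709235  0.99188637 -0.00188192  0.00232687] [-0.30725984  0.59933143 -0.25087357  1.78107164  0.20767355  0.78529343
  0.652419  ]
expected knob px [322.45557854 197.80681939] axis [326.02434584 223.332511  ]
```

View pics/w1.png

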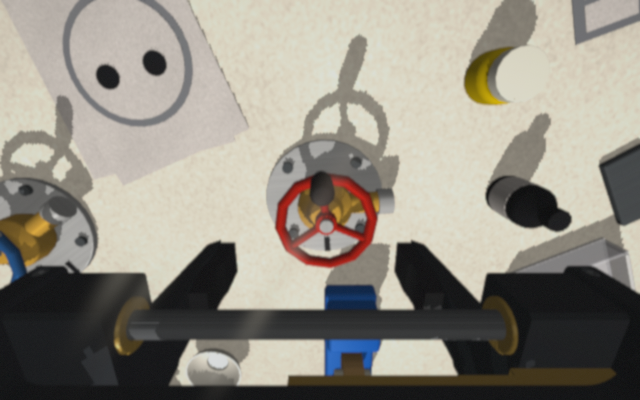

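The wrist view shows the knob (top end at about (321,181)) between the fingers, hub at (326,226) and bar at (327,243). I cross-check this with a settled pose.

```bash
python3 - <<'E'
from plant import *
from h import *
for i in range(2):snapshot('wrist')
st=get_state();d=snapshot('wrist');print(st['clock'],st['tool_pos'],st['eef_rot'])
g=cv2.cvtColor(d['frame'],cv2.COLOR_RGB2HSV)
m=(g[...,2]<75)[165:215,300:345].astype(np.uint8)
n,l,stt,c=cv2.connectedComponentsWithStats(m);print(stt,c)
ys,xs=np.nonzero(m);
for y in range(0,50,3):
  r=np.nonzero(m[y])[0]
  if len(r):print(y+165,r.min()+300,r.max()+300)
for z,p in((.15,(321,181)),(.1,(323,203))):print(ray(d,p,z,st))
print('hub',ray(d,(326.5,226),.095,st),'bar',ray(d,(327,243),.012,st))
print(proj(d,(.513,.209,.15),st),proj(d,(.513,.209,.1),st))
E
```

```text
2.0 [0.51065528 0.20962358 0.2385659 ] [ 1.23524031e-01  9.92341563e-01  9.02278722e-05 -1.65137016e-04]
[[   0    0   45   50 1649]
 [   3   14   24   33  601]] [[24.75075804 22.53305033]
 [14.45257903 29.8968386 ]]
180 310 319
183 306 323
186 305 323
189 305 324
192 305 325
195 305 325
198 304 326
201 303 326
204 303 326
207 304 325
210 306 321
[0.49247374 0.21887171 0.15      ]
[0.52859482 0.21300883 0.1       ]
hub [0.55635241 0.21016216 0.095     ] bar [0.61755867 0.19923774 0.012     ]
[315.47457107 206.6632079 ] [315.406903   189.68035294]
```

```bash
python3 - <<'E'
from plant import *
from h import *
st=get_state();d=snapshot('wrist');print(st['clock'],st['tool_pos'])
print('top',ray(d,(314.7,200.5),.15,st),ray(d,(303.2,200.5),.15,st))
f=d['frame'];g=cv2.cvtColor(f,cv2.COLOR_RGB2HSV)
m=((g[...,0]<6)|(g[...,0]>174))&(g[...,1]>150)&(g[...,2]>60);m[:150]=0;m[300:]=0;m[:,:250]=0;m[:,400:]=0
ys,xs=np.nonzero(m);e=cv2.fitEllipse(cv2.convexHull(np.c_[xs,ys].astype(np.float32)));print(e,ray(d,e[0],.088,st))
E
```

```text
2.05 [0.50986838 0.21082635 0.238662  ]
top [0.50674165 0.21095939 0.15      ] [0.5043932  0.20163069 0.15      ]
((318.8835754394531, 228.45765686035156), (90.18843078613281, 99.26285552978516), 91.31474304199219) [0.55938379 0.20236198 0.088     ]
```

TCP (0.510,0.210) is already over the knob (≈(0.510,0.210), 51 mm from the axis as it should be). I descend and grip.

```bash
python3 -m jog '[[[0,0,0.025,0,0,0],[0,0,0.025,0,0,0],[0,0,0.025,0,0,0],[0,0,0.025,0,0,0],[0,0,0.02,0,0,0],[0,0,0.006,0,0,0],[0,0,0,0,0,0]]]'
python3 -m jog '[[[0,0,0,0,0,0],[0,0,0,0,0,0],[0,0,0,0,0,0],[0,0,0,0,0,0],[0,0,0,0,0,0],[0,0,0,0,0,0],[0,0,0,0,0,0],[0,0,0,0,0,0]]]' 0 40
python3 - <<'E'
from plant import *
import numpy as np
for t0,sg in((170,-1),):
    for k in range(12):
        a=np.radians(t0+sg*15*k);b=np.radians(t0+sg*15*(k+1))
        w=.05*np.array([np.cos(b)-np.cos(a),np.sin(b)-np.sin(a)])
        print(t0+sg*15*(k+1),np.round([w@[-.9699,.2437],w@[.2437,.9699]],4))
E
```

```text
clock: 2.98
tool_pos: [0.51, 0.2111, 0.1129]
eef_rot: [0.122, 0.993, 0.0, -0.0]
contact_force: [0.5, -0.7, 0.5]
opening: 0.999
finger_force: 0.0
clock: 3.98
tool_pos: [0.5104, 0.2099, 0.1127]
eef_rot: [0.123, 0.992, -0.0, -0.0]
contact_force: [-0.9, -0.3, 0.2]
opening: 0.238
finger_force: 40.0
155 [-0.0008  0.013 ]
140 [-0.0041  0.0124]
125 [-0.0072  0.0109]
110 [-0.0098  0.0087]
95 [-0.0117  0.0058]
80 [-0.0128  0.0026]
65 [-0.013  -0.0008]
50 [-0.0124 -0.0041]
35 [-0.0109 -0.0072]
20 [-0.0087 -0.0098]
5 [-0.0058 -0.0117]
-10 [-0.0026 -0.0128]
```

The knob is held (opening 21 mm, 40 N). Next I crank clockwise 150° and check.

```bash
python3 -m jog '[[[-0.0008,0.013,0,0,0,0],[-0.0041,0.0124,0,0,0,0],[-0.0072,0.0109,0,0,0,0],[-0.0098,0.0087,0,0,0,0],[-0.0117,0.0058,0,0,0,0]]]'
python3 -m jog '[[[-0.0128,0.0026,0,0,0,0],[-0.013,-0.0008,0,0,0,0],[-0.0124,-0.0041,0,0,0,0],[-0.0109,-0.0072,0,0,0,0],[-0.0087,-0.0098,0,0,0,0],[0,0,0,0,0,0],[0,0,0,0,0,0]]]'
```

```text
clock: 4.6
tool_pos: [0.5555, 0.2519, 0.1127]
eef_rot: [0.122, 0.993, -0.0, -0.0]
contact_force: [-2.8, -4.1, 3.0]
opening: 0.238
finger_force: 40.0
clock: 5.48
tool_pos: [0.6074, 0.2171, 0.1127]
eef_rot: [0.123, 0.992, -0.001, 0.001]
contact_force: [-1.7, -1.7, 0.8]
opening: 0.234
finger_force: 40.0
```

```bash
python3 -m jog '[[[-0.0033,-0.0056,0,0,0,0],[-0.0025,-0.0061,0,0,0,0],[-0.0017,-0.0063,0,0,0,0],[0,0,0,0,0,0],[0,0,0,0,0,0]]]'
python3 -m jog '[[[-0.0006,-0.0032,0,0,0,0],[-0.0003,-0.0032,0,0,0,0],[0,0,0,0,0,0],[0,0,0,0,0,0]]]'
```

```text
clock: 6.1
tool_pos: [0.6096, 0.1979, 0.1127]
eef_rot: [0.123, 0.992, -0.001, -0.0]
contact_force: [-2.4, -2.4, 1.5]
opening: 0.239
finger_force: 40.0
clock: 6.6
tool_pos: [0.6089, 0.1928, 0.1128]
eef_rot: [0.123, 0.992, 0.0, -0.0]
contact_force: [-1.2, 1.0, -0.1]
opening: 0.238
finger_force: 40.0
```

```bash
python3 -m jog '[[[0,-0.002,0,0,0,0],[0,-0.002,0,0,0,0],[0,0,0,0,0,0],[0,0,0,0,0,0]]]'
python3 - <<'E'
from plant import *
s=get_state();print(s['contact_force'],s['tool_pos'])
E
```

```text
clock: 7.1
tool_pos: [0.6089, 0.1927, 0.1128]
eef_rot: [0.122, 0.993, 0.003, 0.001]
contact_force: [1.4, 8.4, -4.0]
opening: 0.238
finger_force: 40.0
[ 1.41868501  8.37716947 -4.04725329] [0.60889466 0.19271472 0.11276926]
```

The tool no longer follows and the force is rising at −11°, where the bar is, so this is the stop. I press a little more to be sure.

```bash
python3 -m jog '[[[0,-0.003,0,0,0,0],[0,0,0,0,0,0],[0,0,0,0,0,0],[0,0,0,0,0,0]]]'
python3 - <<'E'
from plant import *
import numpy as np
P=[];F=[]
for i in range(6):
    snapshot('wrist');s=get_state();P.append(s['tool_pos']);F.append(s['contact_force'])
p=np.mean(P,0);print(p,np.std(P,0),np.mean(F,0),s['eef_rot'])
v=p[:2]-[.560,.202];t=np.degrees(np.arctan2(v[1],v[0]));print(t,np.hypot(*v))
# anticlockwise, commanded circle from shut
t0=-11
for k in range(24):
    a,b=np.radians([t0+15*k,t0+15*k+15])
    w=.05*np.array([np.cos(b)-np.cos(a),np.sin(b)-np.sin(a)])
    print('[%.4f,%.4f,0,0,0,0],'%(w@[-.9699,.2437],w@[.2437,.9699]),end='' if k%12<11 else '\n')
E
```

```text
clock: 7.6
tool_pos: [0.6089, 0.1927, 0.1128]
eef_rot: [0.121, 0.993, 0.005, 0.002]
contact_force: [3.0, 12.1, -8.0]
opening: 0.235
finger_force: 40.0
[0.60888299 0.19265463 0.11285065] [9.14357385e-06 1.51752050e-05 8.61817716e-06] [ 2.52990575 12.34195403 -8.0291677 ] [0.12068355 0.99267548 0.00522936 0.00187594]
-10.82311315811539 0.04976828795008101
[0.0024,0.0128,0,0,0,0],[0.0056,0.0118,0,0,0,0],[0.0085,0.0099,0,0,0,0],[0.0108,0.0074,0,0,0,0],[0.0123,0.0043,0,0,0,0],[0.0130,0.0010,0,0,0,0],[0.0128,-0.0024,0,0,0,0],[0.0118,-0.0056,0,0,0,0],[0.0099,-0.0085,0,0,0,0],[0.0074,-0.0108,0,0,0,0],[0.0043,-0.0123,0,0,0,0],[0.0010,-0.0130,0,0,0,0],
[-0.0024,-0.0128,0,0,0,0],[-0.0056,-0.0118,0,0,0,0],[-0.0085,-0.0099,0,0,0,0],[-0.0108,-0.0074,0,0,0,0],[-0.0123,-0.0043,0,0,0,0],[-0.0130,-0.0010,0,0,0,0],[-0.0128,0.0024,0,0,0,0],[-0.0118,0.0056,0,0,0,0],[-0.0099,0.0085,0,0,0,0],[-0.0074,0.0108,0,0,0,0],[-0.0043,0.0123,0,0,0,0],[-0.0010,0.0130,0,0,0,0],
```

Shut firmly: knob at (0.6089,0.1927), 12 N, no movement. Next I take off the 7 mm of push and back off the first turn.

```bash
python3 -m jog '[[[0,0.004,0,0,0,0],[0,0.003,0,0,0,0],[0.0024,0.0128,0,0,0,0],[0.0056,0.0118,0,0,0,0],[0.0085,0.0099,0,0,0,0],[0.0108,0.0074,0,0,0,0],[0.0123,0.0043,0,0,0,0],[0.0130,0.0010,0,0,0,0],[0,0,0,0,0,0],[0,0,0,0,0,0]]]'
python3 -m jog '[[[0.0128,-0.0024,0,0,0,0],[0.0118,-0.0056,0,0,0,0],[0.0099,-0.0085,0,0,0,0],[0.0074,-0.0108,0,0,0,0],[0.0043,-0.0123,0,0,0,0],[0.0010,-0.0130,0,0,0,0],[0,0,0,0,0,0],[0,0,0,0,0,0]]]'
```

```text
clock: 9.15
tool_pos: [0.5681, 0.2514, 0.1127]
eef_rot: [0.122, 0.992, -0.0, -0.001]
contact_force: [-2.2, -3.7, 2.3]
opening: 0.236
finger_force: 40.0
clock: 10.15
tool_pos: [0.5106, 0.2113, 0.1127]
eef_rot: [0.123, 0.992, -0.0, -0.0]
contact_force: [1.2, -1.9, -1.6]
opening: 0.241
finger_force: 40.0
```

```bash
python3 -m jog '[[[-0.0024,-0.0128,0,0,0,0],[-0.0056,-0.0118,0,0,0,0],[-0.0085,-0.0099,0,0,0,0],[-0.0108,-0.0074,0,0,0,0],[-0.0123,-0.0043,0,0,0,0],[-0.0130,-0.0010,0,0,0,0],[0,0,0,0,0,0],[0,0,0,0,0,0]]]'
python3 -m jog '[[[-0.0128,0.0024,0,0,0,0],[-0.0118,0.0056,0,0,0,0],[-0.0099,0.0085,0,0,0,0],[-0.0074,0.0108,0,0,0,0],[-0.0043,0.0123,0,0,0,0],[-0.0010,0.0130,0,0,0,0],[0,0,0,0,0,0],[0,0,0,0,0,0]]]'
```

```text
clock: 11.15
tool_pos: [0.5513, 0.1527, 0.1127]
eef_rot: [0.123, 0.992, -0.0, 0.001]
contact_force: [2.3, 1.2, -3.4]
opening: 0.236
finger_force: 40.0
clock: 12.15
tool_pos: [0.6091, 0.1942, 0.1127]
eef_rot: [0.122, 0.993, 0.001, 0.0]
contact_force: [-0.5, 1.3, -0.9]
opening: 0.24
finger_force: 40.0
```

One turn is done and the tracking is good. Second turn, with the check at its end.

```bash
python3 -m jog '[[[0.0024,0.0128,0,0,0,0],[0.0056,0.0118,0,0,0,0],[0.0085,0.0099,0,0,0,0],[0.0108,0.0074,0,0,0,0],[0.0123,0.0043,0,0,0,0],[0.0130,0.0010,0,0,0,0],[0,0,0,0,0,0],[0,0,0,0,0,0]]]'
python3 -m jog '[[[0.0128,-0.0024,0,0,0,0],[0.0118,-0.0056,0,0,0,0],[0.0099,-0.0085,0,0,0,0],[0.0074,-0.0108,0,0,0,0],[0.0043,-0.0123,0,0,0,0],[0.0010,-0.0130,0,0,0,0],[0,0,0,0,0,0],[0,0,0,0,0,0]]]'
```

```text
clock: 13.15
tool_pos: [0.568, 0.2514, 0.1126]
eef_rot: [0.122, 0.992, -0.0, -0.001]
contact_force: [-2.4, -4.4, 2.4]
opening: 0.237
finger_force: 40.0
clock: 14.15
tool_pos: [0.5105, 0.2113, 0.1127]
eef_rot: [0.123, 0.992, -0.0, -0.0]
contact_force: [1.1, -2.6, -2.5]
opening: 0.237
finger_force: 40.0
```

```bash
python3 -m jog '[[[-0.0024,-0.0128,0,0,0,0],[-0.0056,-0.0118,0,0,0,0],[-0.0085,-0.0099,0,0,0,0],[-0.0108,-0.0074,0,0,0,0],[-0.0123,-0.0043,0,0,0,0],[-0.0130,-0.0010,0,0,0,0],[0,0,0,0,0,0],[0,0,0,0,0,0]]]'
python3 -m jog '[[[-0.0128,0.0024,0,0,0,0],[-0.0118,0.0056,0,0,0,0],[-0.0099,0.0085,0,0,0,0],[-0.0074,0.0108,0,0,0,0],[-0.0043,0.0123,0,0,0,0],[-0.0005,0.0110,0,0,0,0],[0,0,0,0,0,0],[0,0,0,0,0,0],[0,0,0,0,0,0]]]'
cat > chk.py <<'E'
from plant import *
import numpy as np
P=[];F=[]
for i in range(8):
    snapshot('wrist');s=get_state();P.append(s['tool_pos']);F.append(s['contact_force'])
print(s['clock'],np.mean(P,0),np.std(P,0),np.mean(F,0),np.abs(s['qd']).max(),s['eef_rot'],s['finger_force'])
E
python3 chk.py
```

```text
clock: 15.15
tool_pos: [0.5513, 0.1527, 0.1127]
eef_rot: [0.123, 0.992, -0.0, 0.001]
contact_force: [1.4, 1.0, -3.1]
opening: 0.234
finger_force: 40.0
clock: 16.27
tool_pos: [0.6085, 0.1913, 0.1128]
eef_rot: [0.123, 0.992, 0.001, 0.001]
contact_force: [3.2, 1.5, -2.7]
opening: 0.234
finger_force: 40.0
16.675 [0.60841915 0.19085447 0.11278117] [4.45323609e-05 9.44741780e-05 1.47349886e-05] [ 3.0911049   0.9286429  -3.04003465] 0.0016535941816081502 [1.22675309e-01 9.92446806e-01 9.69033738e-05 3.11892747e-04] 39.999314273518394
```

```bash
python3 -m jog '[[[-0.0003,0.002,0,0,0,0],[0,0,0,0,0,0],[0,0,0,0,0,0],[0,0,0,0,0,0]]]' >/dev/null; python3 chk.py
```

```text
17.575 [0.60880762 0.19272403 0.11274643] [2.10539888e-05 1.01046678e-04 9.43257726e-06] [ 1.71693503 -1.82532773 -0.38198605] 0.002305313609103259 [1.22570092e-01 9.92459856e-01 7.56804130e-05 3.34352058e-05] 39.999889134342084
```

The knob is back at the shut direction to within 0.1 mm, two turns open. One look before handing in.

```bash
python3 - <<'E'
from plant import *
import cv2
d=snapshot('scene')['frame'];cv2.imwrite('pics/end.png',cv2.resize(d[130:320,230:500,::-1],None,fx=2.8,fy=2.8))
E
```

```text
(no output)
```

View pics/end.png

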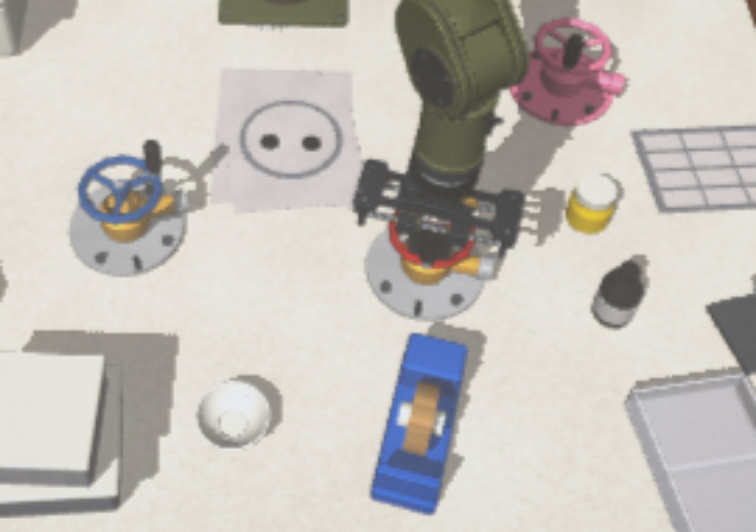

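The crop shows the gripper at (435,225) holding the knob over the bar side (bar at (418,308)). The other objects in view are where they were.

```bash
python3 -c "
from plant import *
print(finish_job())"
```

```text
the job is handed in; nothing more can be done
None
```

The red valve was cranked shut against its stop, backed off two full turns anticlockwise (knob back at its shut position within about 0.1 mm), and handed in with the wheel at rest and the knob still held.

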